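Put the bottle roller into third gear and start it

TASK

The gear lever of the bottle roller stands somewhere in the left-hand slot of its H-shaped gate. Without gripping the knob, push it gently with the fingertips to neutral, across to the right, then forward, away from you, fully home into the third slot (the far right one), and only then press the flat start button all the way in and let it come back up. Do not press the mushroom-shaped stop button, and leave the bottles and glassware as they stand.

Things in the scene. Friction and masses are not known exactly. Their poses are not given: they have to be found in the camera images.
- roller: The bottle roller, a grey machine fixed to the bench. Origin: on the bench, straight below the middle of the gate. Axes: x forward (away from the robot), y to the left along the rollers, z up; turned up to 20 degrees. In its frame (mm): gear case x -55 to 90, y -70 to 70, 90 high; switch box x -132 to -55, y as the case, 86 high; motor x 90 to 247, y -51 to 51, 128 high.
- neutral (a point): Middle of the H-shaped gate, on top of its 80 x 84 mm plate, 100 mm above the bench; axes as roller. Two slots along x, at y +14 mm (left) and -14 mm (right), 13 mm wide, reach 23 mm forward and back; a crossway along y, 17 mm wide, joins them in the middle. First slot far left, second near left, third far right, fourth near right.
- knob (a point): Centre of the round black knob, 36 mm diameter, on the gear lever (10 mm steel stem). The lever swings about a pivot 30 mm above the bench, below the middle of the gate; the knob is 150 mm from the pivot, so 180 mm above the bench when upright. It stays where it is left; about 2.5 to 3 N at the knob moves it. The gate's edges stop the stem.
- gear_along (a joint): Swing of the lever forward (+) and back (-), rad: 0 in neutral, stopped by the slot ends at about +0.26 and -0.26. The knob moves about 1.5 mm per 0.01 rad along the roller's x. The stem can go across only within about 0.06 of 0. At the start anywhere from -0.245 to 0.245.
- gear_across (a joint): Swing of the lever to the right (+) and left (-), rad: about -0.18 to -0.23 in the left slot, +0.18 to +0.23 in the right slot. The knob moves about 1.5 mm per 0.01 rad along the roller's -y.
- start_top (a point): Middle of the top of the flat round black start button (26 mm diameter, standing 10 mm out of a 42 mm collar), facing up on the right half of the switch box, 107 mm above the bench; at x -93.5, y -36 mm in the roller's frame.
- start (a joint): How far the start button is pressed, m: 0 up, 0.006 all the way in. Its spring takes about 1.5 N to begin and 5 N at the end of the travel, and brings it back up.
- stop_top (a point): Middle of the top of the mushroom-shaped black stop button (38 mm diameter), on the left half of the switch box, 124 mm above the bench; at x -93.5, y +36 mm in the roller's frame. Leave it alone.
- stop (a joint): How far the stop button is pressed, in m: 0 up, 0.006 all the way in.
- rbottle_1: Lying glass roller bottle, 80 mm diameter, 150 mm long, white cap; it lies across the rollers in the near lane, next to the gear case, its top about 152 mm above the bench. Origin: centre of its flat bottom, on its axis (its z axis, which runs along the rollers).
- rbottle_2: The same bottle, lying in the far lane next to the gear case.
- rbottle_3: The same bottle, lying in the near lane at the far end of the rollers.
- tall_bottle: Standing stoppered glass bottle, 64 mm diameter, 150 mm tall, to the right of the gear case. Origin: centre of its underside.
- small_bottle: Standing stoppered glass bottle, 48 mm diameter, 105 mm tall, to the right of the gear case, farther back. Origin: centre of its underside.
- petri: Covered glass petri dish, 92 mm diameter, 19 mm high, on the bench to the right of the switch box. Origin: centre of its underside.

How it is judged:
By the outcome, as a careful person would: the job done as asked, in the order asked, and still so for the second after the job is handed in, with the robot touching nothing.
It also fails if it takes over 58 s, if anything falls off the work surface, if the arm or the gripper's body presses on something with over 40 N, if the wrist force passes 120 N, or if a joint passes its speed limit or range.

ROBOT

A 6-joint arm with a two-finger parallel gripper is mounted at the origin on the work surface. World frame = base frame: x ahead of the robot, y to its left, z up, the work surface at z = 0. Lengths are in m, angles in rad, forces in N, time in s.
With the tool pointing down it reaches from about 0.35 to 0.775 m from the base axis. Payload 5.5 kg.
Tool frame: the origin (TCP) lies at the very end of the fingers, on their centre line; the grasp point (between the pads) lies 19 mm behind it; x points along the fingers, y is the direction in which the jaws open and shut, and the axes are right-handed (so a half turn about x gives the same grasp; the last joint's range is limited). The gripper opens to 85 mm and grips with 20 to 120 N. Pads are 22 mm wide; open, the fingers measure 114 mm over their backs; the gripper's body (76 mm by 85 mm) begins 54 mm behind the grasp point. The pads swing forward as they close: fully open they stand 13 mm farther back than shut.
Start: joints at [1.09, 0.313, 0.046, 1.304, 0, 1.431], TCP at [0.192, 0.542, 0.231] pointing down, gripper open.
Joint ranges: [-2.76, 2.76], [-0.86, 1.69], [-1.03, 1.26], [-2.2, 2.34], [-1.47, 1.5], [-3.14, 3.14]. Speed limits (rad/s): [2.57, 2.57, 3.14, 3.14, 3.14, 3.14].

INTERFACE

Orientations are given as a unit quaternion [w, x, y, z].
In Python, from workcell import env gives the robot as it stands.
- The arm moves only by the tool drive_tool, never from a script. Its argument "plan" is a list that holds one entry, the list of rows, each a list of 7 numbers: the shift along the tool's x, y, z in cm, then the turn, a rotation vector about the tool's x, y, z in degrees, then the opening, from 0 (shut) to 1 (fully open). In form: [[[tx, ty, tz, wx, wy, wz, fingers], ...]]. A call has exactly 5 rows; each row shifts and turns the commanded pose from where the row before left it, along the tool's axes as they then stand; what a row does not reach is not made up. A row lasts 1/12 s, in which the tool goes at most 41.7 mm and 7.16 degrees, less where a joint would pass 70% of its speed; a pose out of reach is approached as far as the arm can. A call with a gripper value outside its range is refused whole. The fingers move at their own pace and stop on an object; "squeeze" is the grip in N (left out, the last holds). Time passes only in rows, so rows that do not move let the fingers close, or fill a call up. It gives the time, the measured TCP pose, the force and the opening at its end, in the units of the state.
- env.get_state(): the state, without advancing time (a new reading comes with each control period).
- env.read_camera(name): name is "side" or "top"; returns the picture (400x640x3 uint8, red, green, blue); there is no depth.
- env.camera_model(name): a dict with "camera_matrix" (3x3 intrinsics, pixels), "camera_from_world" (4x4, takes a point from world to camera coordinates). Camera axes: x right, y down, z forward; pixel columns grow to the right and rows downward; lengths in m; the calibration is good to about 2 mm. A picture is of the moment at which its call begins. camera_model takes no time and is no camera call.
- env.hand_in(): hands the job in, once; it reports no verdict.
The state is a dict: "clock": time; "joint_pos": joint angles; "qvel": joint speeds; "tau": joint torques, N m; "tcp_pos": TCP position; "orientation": TCP orientation; "wrist_force": force on the tool from outside, world axes, zero at the start; "ft_torque": the same for the moment, N m; "finger_gap": finger opening in m.
Only numpy, scipy, OpenCV 4.12 (cv2) and the standard library are available. Lean on these libraries where they do the work, as an engineer would, in place of code of your own. Each camera call takes 0.05 s, during which the arm holds its last target.

## Working session

There is one attempt and no reset: what is moved stays moved. The work goes in short steps, Python scripts to look and compute and a tool call to move; the robot and the scene stay as the last step left them, time stands still between calls to the robot, and variables do not carry over. Pictures are saved under pics/ and viewed, and the job is handed in when it is done.

Besides the shell and the picture viewer there is one more tool, called after "Request:" as name(argument=value, ...), one argument or row to a line, values as JSON. drive_tool: Moves the arm, as the interface text tells. Its arguments: {"type":"object","properties":{"plan":{"type":"array","items":{"type":"array","items":{"type":"array","items":{"type":"number"}}}},"squeeze":{"type":"number"}},"required":["plan"]}

```bash
mkdir -p pics; ls; python3 - <<'E'
from workcell import env
import cv2,numpy as np
for n in("side","top"):
    im=env.read_camera(n); cv2.imwrite(f"pics/{n}0.png",im[:,:,::-1])
    m=env.camera_model(n); print(n,np.round(m["camera_matrix"],1).tolist(),np.round(m["camera_from_world"],4).tolist())
print(env.get_state())
E
```

```text
pics
side [[385.4, 0.0, 318.4], [0.0, 385.4, 199.1], [0.0, 0.0, 1.0]] [[0.936, -0.3519, -0.0013, -0.5635], [-0.2202, -0.5828, -0.7822, 0.2374], [0.2745, 0.7324, -0.623, 0.7659], [0.0, 0.0, 0.0, 1.0]]
top [[398.2, 0.0, 321.4], [0.0, 398.2, 205.4], [0.0, 0.0, 1.0]] [[0.0124, -0.9999, 0.0102, -0.0194], [-0.9967, -0.0132, -0.0799, 0.6053], [0.08, -0.0092, -0.9967, 0.8269], [0.0, 0.0, 0.0, 1.0]]
{'clock': 0.1, 'joint_pos': array([1.09039549e+00, 3.13939572e-01, 4.50921023e-02, 1.30358864e+00,
       3.72393203e-06, 1.43123161e+00]), 'qvel': array([ 0.00053513, -0.00181327,  0.00259545, -0.00106131,  0.00122066,
       -0.00083068]), 'tau': array([ 2.85175658e-03, -4.81725919e+01,  2.99242830e+01,  1.27364651e-02,
       -1.36044659e-04,  1.24525116e-05]), 'tcp_pos': array([0.19198704, 0.54152417, 0.23048971]), 'orientation': array([ 0.69668526,  0.11936957,  0.69704147, -0.12047301]), 'wrist_force': array([-0.15165184,  0.54722436,  0.43144   ]), 'ft_torque': array([ 0.05443952,  0.04200178, -0.0091309 ]), 'finger_gap': 0.08538756106652895}
```

View pics/side0.png

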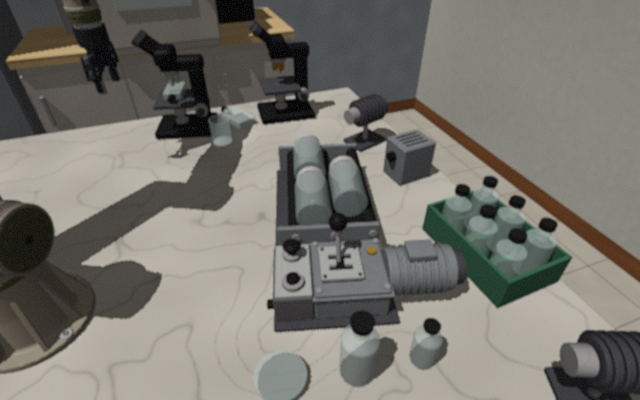

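View pics/top0.png

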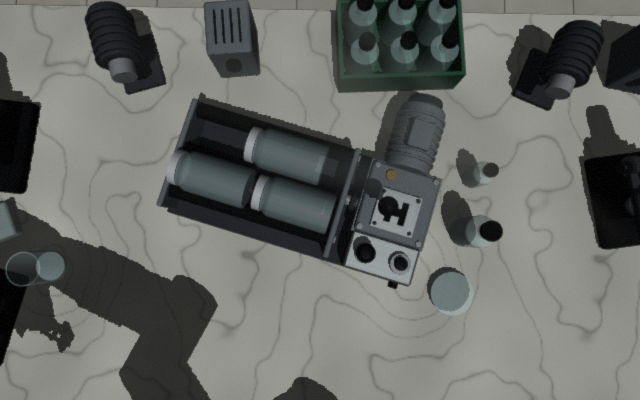

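Side view: knob around (338,222), stop button (291,247), start button (292,280). Top view: knob around (388,206), stop (366,250), start (400,262). I'll zoom in next.

```bash
python3 - <<'E'
import cv2,numpy as np
a=cv2.imread("pics/top0.png")[140:300,330:450]; b=cv2.imread("pics/side0.png")[200:320,260:400]
cv2.imwrite("pics/top0z.png",cv2.resize(a,None,fx=3.7,fy=3.7,interpolation=cv2.INTER_CUBIC))
cv2.imwrite("pics/side0z.png",cv2.resize(b,None,fx=4.5,fy=4.5,interpolation=cv2.INTER_CUBIC))
for n,r in(("top",(140,300,330,450)),("side",(200,320,260,400))):
    im=cv2.imread(f"pics/{n}0.png")
    g=im.max(2)[r[0]:r[1],r[2]:r[3]]
    for th in(25,35):
        k,l,s,c=cv2.connectedComponentsWithStats((g<th).astype(np.uint8))
        print(n,th,[(np.round(c[i]+[r[2],r[0]],1).tolist(),(s[i][:4]+[r[2],r[0],0,0]).tolist(),int(s[i][4])) for i in range(1,k) if s[i][4]>25])
    # white plate
    k,l,s,c=cv2.connectedComponentsWithStats((im.min(2)[r[0]:r[1],r[2]:r[3]]>165).astype(np.uint8))
    print('white',[(np.round(c[i]+[r[2],r[0]],1).tolist(),(s[i][:4]+[r[2],r[0],0,0]).tolist(),int(s[i][4])) for i in range(1,k) if s[i][4]>80])
E
```

```text
top 25 [([334.8, 199.0], [330, 185, 12, 43], 175), ([391.8, 209.1], [379, 197, 29, 28], 421), ([345.0, 233.9], [337, 206, 19, 59], 527), ([364.9, 251.9], [356, 243, 19, 19], 260), ([400.2, 262.4], [395, 257, 12, 11], 108), ([392.2, 284.1], [389, 281, 8, 7], 37)]
top 35 [([340.2, 151.3], [330, 142, 24, 20], 308), ([365.8, 158.3], [361, 155, 10, 8], 39), ([335.5, 193.8], [330, 176, 14, 54], 344), ([355.5, 189.7], [348, 182, 15, 19], 169), ([391.9, 209.1], [379, 197, 29, 28], 457), ([345.3, 233.1], [337, 202, 20, 63], 579), ([364.6, 252.0], [355, 243, 20, 20], 301), ([400.1, 263.0], [394, 257, 13, 13], 130), ([392.0, 284.1], [388, 281, 9, 7], 43)]
white []
side 25 [([369.3, 206.7], [366, 200, 7, 13], 35), ([339.3, 224.1], [330, 215, 18, 16], 105), ([294.3, 247.0], [288, 240, 12, 14], 54), ([294.3, 277.6], [288, 274, 11, 9], 29)]
side 35 [([291.4, 212.5], [289, 200, 8, 25], 124), ([350.2, 217.3], [329, 200, 47, 31], 478), ([292.0, 245.9], [284, 240, 16, 15], 161), ([340.2, 265.0], [337, 261, 7, 7], 30), ([292.5, 278.2], [288, 273, 11, 11], 91), ([391.7, 304.9], [389, 299, 6, 12], 46), ([361.6, 316.1], [351, 311, 23, 9], 139)]
white [([387.2, 205.9], [376, 200, 24, 16], 274), ([391.3, 224.6], [382, 215, 18, 18], 181), ([393.4, 238.7], [387, 235, 13, 9], 99), ([262.8, 272.7], [260, 250, 9, 44], 151), ([265.4, 304.0], [260, 281, 13, 39], 266)]
```

View pics/top0z.png

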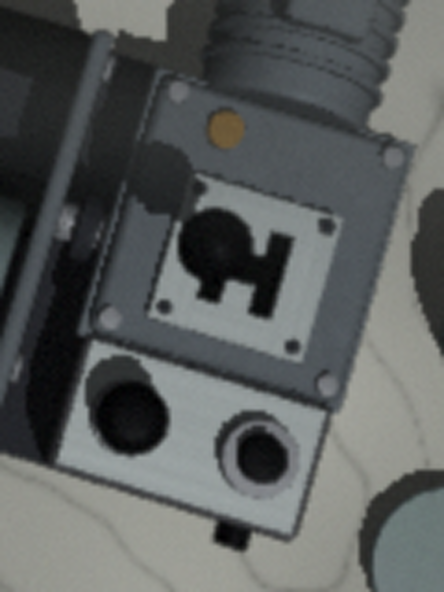

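View pics/side0z.png

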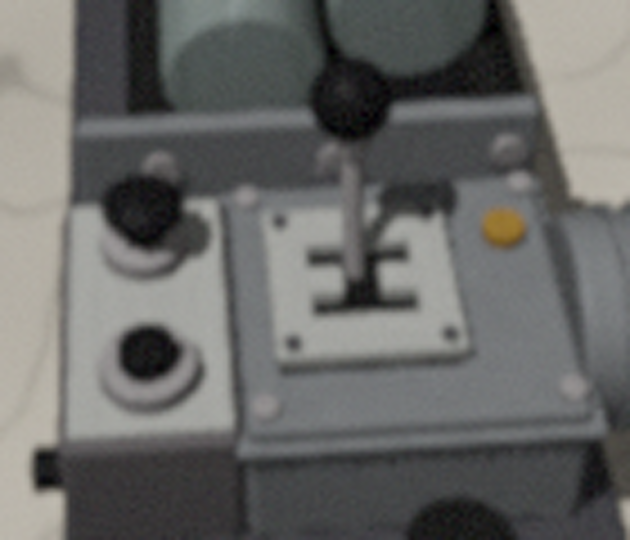

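```bash
cat > h.py <<'E'
import numpy as np
from workcell import env
from scipy.spatial.transform import Rotation as R
M={n:env.camera_model(n) for n in("side","top")}
def ray(n,p):
    K=np.array(M[n]["camera_matrix"]);T=np.array(M[n]["camera_from_world"])
    d=T[:3,:3].T@np.linalg.solve(K,[p[0],p[1],1]); return -T[:3,:3].T@T[:3,3],d/np.linalg.norm(d)
def plane(n,p,z):
    o,d=ray(n,p); return o+d*(z-o[2])/d[2]
def tri(ps,pt):
    A=np.zeros((3,3));b=np.zeros(3);rs=[ray("side",ps),ray("top",pt)]
    for o,d in rs:
        P=np.eye(3)-np.outer(d,d);A+=P;b+=P@o
    x=np.linalg.solve(A,b); return x,[np.linalg.norm((np.eye(3)-np.outer(d,d))@(x-o)) for o,d in rs]
def proj(n,X):
    K=np.array(M[n]["camera_matrix"]);T=np.array(M[n]["camera_from_world"])
    c=K@(T[:3,:3]@X+T[:3,3]); return c[:2]/c[2]
E
python3 - <<'E'
from h import *
z=lambda x,y:(x/3.7+330-.35,y/3.7+140-.35)
zs=lambda x,y:(x/4.5+260-.4,y/4.5+200-.4)
sc=[plane("top",z(*p),.1) for p in((200,187),(327,226),(292,346),(164,306))]
c=np.mean(sc,0); print("centre",c)
e=[sc[1]-sc[0],sc[2]-sc[3]]; f=[sc[0]-sc[3],sc[1]-sc[2]]
for v in e: print("right",v,np.linalg.norm(v),np.degrees(np.arctan2(v[1],v[0]))+90)
for v in f: print("fwd",v,np.linalg.norm(v),np.degrees(np.arctan2(v[1],v[0])))
st=plane("top",z(262,455),.107); sp=plane("top",z(131,417),.124)
print("start",st,"stop",sp,np.linalg.norm(st-sp), "yaw",np.degrees(np.arctan2(*(sp-st)[[1,0]]))-90)
print("side scr",[plane("side",zs(*p),.1) for p in((280,220),(293,343),(450,333))])
print("screws",sc)
print("tri start",tri(zs(149,352),z(262,455)))
print("tri stop",tri(zs(143,208),z(131,417)))
print("tri knob",tri(zs(350,98),z(215,245)))
E
```

```text
centre [ 0.58937103 -0.15655866  0.1       ]
right [-0.01980827 -0.06715475  0.        ] 0.07001520027127245 -16.43418646693047
right [-0.02011439 -0.06725079  0.        ] 0.07019442475619457 -16.65167119282114
fwd [ 0.06314034 -0.01894066  0.        ] 0.06592004119411075 -16.69804500793231
fwd [ 0.06344647 -0.01884463  0.        ] 0.06618590502909333 -16.542271050542873
start [ 0.49120791 -0.1633173   0.107     ] stop [ 0.51051126 -0.09347614  0.124     ] 0.07442719861977246 yaw -15.450224608228964
side scr [array([ 0.56732694, -0.11219014,  0.1       ]), array([ 0.54702897, -0.18016891,  0.1       ]), array([ 0.61046751, -0.19835227,  0.1       ])]
screws [array([ 0.63092187, -0.1324276 ,  0.1       ]), array([ 0.6111136 , -0.19958236,  0.1       ]), array([ 0.54766713, -0.18073773,  0.1       ]), array([ 0.56778152, -0.11348694,  0.1       ])]
tri start (array([ 0.49008179, -0.16441459,  0.10077086]), [np.float64(0.0007764824871950739), np.float64(0.0007764824871949288)])
tri stop (array([ 0.5096015 , -0.0948054 ,  0.11183942]), [np.float64(0.0004895468889696233), np.float64(0.000489546888969932)])
tri knob (array([ 0.5934529 , -0.12653119,  0.17712713]), [np.float64(0.0005675059529412922), np.float64(0.0005675059529412403)])
```

```bash
cat >> h.py <<'E'
O=np.array([.5894,-.1566,0]);YAW=np.radians(-16.6)
RR=R.from_euler('z',YAW)
def rob(p): return O+RR.apply(p)
def tor(p): return RR.inv().apply(np.array(p)-O)
def Rt(deg): # tool down, tool y along roller dir at deg from roller x
    a=YAW+np.radians(deg); y=np.array([np.cos(a),np.sin(a),0]);x=np.array([0,0,-1.]);return R.from_matrix(np.c_[x,y,np.cross(x,y)])
def info(tr=None,deg=None):
    s=env.get_state();q=np.array(s["orientation"]);C=R.from_quat(q[[1,2,3,0]])
    print("t %.2f"%s["clock"],"tcp_r mm",np.round(1e3*tor(s["tcp_pos"]),1),"F_r",np.round(RR.inv().apply(s["wrist_force"]),2),"gap",round(s["finger_gap"],4),"q",np.round(s["joint_pos"],2))
    print("tool axes in roller:",np.round((RR.inv()*C).as_matrix(),3).tolist())
    if tr is not None: print("shift cm",np.round(100*C.inv().apply(rob(np.array(tr))-s["tcp_pos"]),2))
    if deg is not None:
        for k in(0,180):print("turn",np.round(np.degrees((C.inv()*Rt(deg+k)).as_rotvec()),2))
E
python3 - <<'E'
from h import *
print(M["side"] and ray("side",(0,0))[0]); 
info([-.005,.08,.25],0); info(deg=90)
E
```

```text
[ 0.36953408 -0.62085711  0.66214494]
t 0.10 tcp_r mm [-580.3  555.5  230.5] F_r [-0.3   0.48  0.43] gap 0.0854 q [1.09 0.31 0.05 1.3  0.   1.43]
tool axes in roller: [[-0.0, 0.051, 0.999], [-0.002, 0.999, -0.051], [-1.0, -0.002, -0.0]]
shift cm [ -1.89 -44.55  59.88]
turn [8.707e+01 6.000e-02 8.000e-02]
turn [-9.293e+01 -9.000e-02  6.000e-02]
t 0.10 tcp_r mm [-580.3  555.5  230.5] F_r [-0.3   0.48  0.43] gap 0.0854 q [1.09 0.31 0.05 1.3  0.   1.43]
tool axes in roller: [[-0.0, 0.051, 0.999], [-0.002, 0.999, -0.051], [-1.0, -0.002, -0.0]]
turn [-2.93 -0.02  0.09]
turn [1.7707e+02 1.4000e-01 2.0000e-02]
```

Request:
drive_tool(
  plan=[
    [[-1.0,0,0,-2.93,0,0,0],[-1.0,-1.0,1.2,0,0,0,0],[-1.0,-1.9,2.3,0,0,0,0],[0,-1.9,2.3,0,0,0,0],[0,-1.9,2.3,0,0,0,0]],
  ],
  squeeze=20,
)

```text
clock: 0.52
tcp_pos: [0.2515, 0.4535, 0.2621]
orientation: [0.7, 0.102, 0.699, -0.102]
wrist_force: [0.3, 0.9, -0.7]
finger_gap: 0.0254
```

Request:
drive_tool(
  plan=[
    [[0,-1.9,2.3,0,0,0,0],[0,-1.9,2.3,0,0,0,0],[0,-1.9,2.3,0,0,0,0],[0,-1.9,2.3,0,0,0,0],[0,-1.9,2.3,0,0,0,0]],
  ],
)

```text
clock: 0.93
tcp_pos: [0.3343, 0.3287, 0.2616]
orientation: [0.7, 0.102, 0.7, -0.102]
wrist_force: [0.5, 0.7, -0.1]
finger_gap: 0.0002
```

Request:
drive_tool(
  plan=[
    [[0,-1.9,2.3,0,0,0,0],[0,-1.9,2.3,0,0,0,0],[0,-1.9,2.3,0,0,0,0],[0,-1.9,2.3,0,0,0,0],[0,-1.9,2.3,0,0,0,0]],
  ],
)

```text
clock: 1.35
tcp_pos: [0.4172, 0.2047, 0.2616]
orientation: [0.7, 0.102, 0.7, -0.103]
wrist_force: [0.5, 0.8, 0.9]
finger_gap: -0.0002
```

Request:
drive_tool(
  plan=[
    [[0,-1.9,2.3,0,0,0,0],[0,-1.9,2.3,0,0,0,0],[0,-1.9,2.3,0,0,0,0],[0,-1.9,2.3,0,0,0,0],[0,-1.9,2.3,0,0,0,0]],
  ],
)

```text
clock: 1.77
tcp_pos: [0.5001, 0.0808, 0.2616]
orientation: [0.7, 0.103, 0.7, -0.103]
wrist_force: [-0.1, 0.8, 0.1]
finger_gap: 0.0002
```

```bash
python3 - <<'E'
from h import *
info([-.005,.09,.23],90)
E
```

```text
t 1.77 tcp_r mm [-153.4  202.   261.6] F_r [-0.32  0.75  0.07] gap 0.0002 q [ 0.    0.17 -0.06  1.33 -0.    0.29]
tool axes in roller: [[0.0, 0.001, 1.0], [-0.0, 1.0, -0.001], [-1.0, -0.0, 0.0]]
shift cm [  3.16 -11.18  14.86]
turn [-0.08  0.01  0.01]
turn [ 1.7992e+02  1.0000e-02 -1.0000e-02]
```

Request:
drive_tool(
  plan=[
    [[0,-2.2,3.0,0,0,0,0],[0,-2.2,3.0,0,0,0,0],[0,-2.2,3.0,0,0,0,0],[0,-2.2,3.0,0,0,0,0],[1.0,-2.2,2.8,0,0,0,0]],
  ],
)

```text
clock: 2.18
tcp_pos: [0.6117, -0.0675, 0.2533]
orientation: [0.701, 0.102, 0.698, -0.103]
wrist_force: [0.9, 0.7, -0.1]
finger_gap: 0.0
```

Request:
drive_tool(
  plan=[
    [[2.2,0,0,0,0,0,0],[2.0,0,0,0,0,0,0],[2.0,0,0,0,0,0,0],[1.5,0,0,0,0,0,0],[0,0,0,0,0,0,0]],
  ],
)

```text
clock: 2.6
tcp_pos: [0.6077, -0.0651, 0.1706]
orientation: [0.697, 0.103, 0.702, -0.102]
wrist_force: [-1.5, -0.9, -0.8]
finger_gap: -0.0002
```

```bash
python3 - <<'E'
from h import *
import cv2
info([-.005,.08,.165],90)
a=env.read_camera("top")[140:300,300:460,::-1];b=env.read_camera("side")[150:310,250:410,::-1]
cv2.imwrite("pics/1.png",cv2.resize(np.hstack([a,b]),None,fx=2.5,fy=2.5,interpolation=cv2.INTER_CUBIC))
E
```

```text
t 2.60 tcp_r mm [ -8.6  92.9 170.6] F_r [-1.19 -1.25 -0.8 ] gap -0.0002 q [-0.24  0.41  0.04  1.21 -0.    0.05]
tool axes in roller: [[-0.007, 0.002, 1.0], [-0.001, 1.0, -0.002], [-1.0, -0.001, -0.007]]
shift cm [ 0.56 -1.29  0.37]
turn [-0.09 -0.38  0.03]
turn [1.7991e+02 5.0000e-02 6.0000e-01]
```

View pics/1.png

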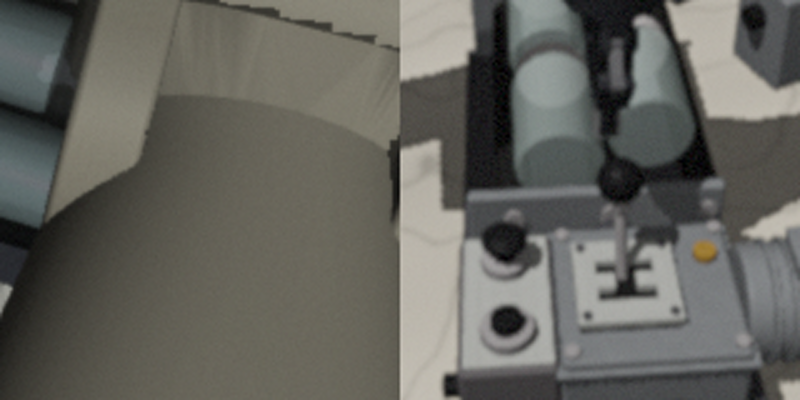

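```bash
python3 - <<'E'
from h import *
import cv2
print(proj("side",env.get_state()["tcp_pos"]))
b=env.read_camera("side")[60:310,200:450,::-1]
cv2.imwrite("pics/2.png",cv2.resize(b,None,fx=2.4,fy=2.4,interpolation=cv2.INTER_CUBIC))
info()
E
```

```text
[333.20277738 201.46523073]
t 2.75 tcp_r mm [ -6.   93.6 175.3] F_r [-0.67  0.07  0.17] gap -0.0005 q [-0.24  0.41  0.05  1.21 -0.    0.05]
tool axes in roller: [[0.001, 0.001, 1.0], [-0.0, 1.0, -0.001], [-1.0, -0.0, 0.001]]
```

View pics/2.png

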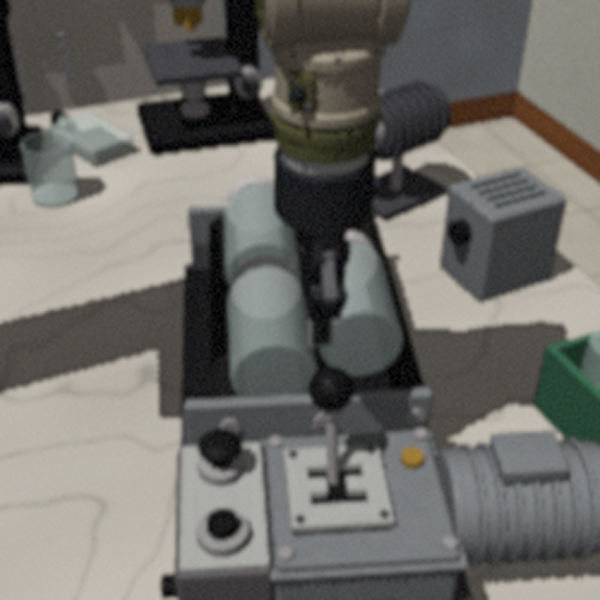

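Request:
drive_tool(
  plan=[
    [[0.4,-0.5,0,0,0,0,0],[0.4,-0.5,0,0,0,0,0],[0,-0.5,0,0,0,0,0],[0,-0.5,0,0,0,0,0],[0,-0.5,0,0,0,0,0]],
  ],
)

```text
clock: 3.17
tcp_pos: [0.6031, -0.0894, 0.1666]
orientation: [0.7, 0.102, 0.7, -0.102]
wrist_force: [0.5, -0.5, 0.0]
finger_gap: 0.0002
```

Request:
drive_tool(
  plan=[
    [[0,-0.2,0,0,0,0,0],[0,-0.2,0,0,0,0,0],[0,-0.2,0,0,0,0,0],[0,-0.2,0,0,0,0,0],[0,-0.2,0,0,0,0,0]],
  ],
)

```text
clock: 3.58
tcp_pos: [0.6008, -0.0976, 0.1668]
orientation: [0.7, 0.102, 0.699, -0.101]
wrist_force: [1.1, 4.3, 4.1]
finger_gap: 0.0
```

```bash
python3 - <<'E'
from h import *
import cv2
b=env.read_camera("side")[140:300,250:410,::-1]
cv2.imwrite("pics/3.png",cv2.resize(b,None,fx=3.7,fy=3.7,interpolation=cv2.INTER_CUBIC))
info()
E
```

```text
t 3.63 tcp_r mm [ -5.8  59.5 166.9] F_r [-1.08  3.64  2.68] gap -0.0001 q [-0.29  0.4   0.02  1.18  0.   -0.  ]
tool axes in roller: [[0.001, -0.001, 1.0], [0.002, 1.0, 0.001], [-1.0, 0.002, 0.001]]
```

View pics/3.png

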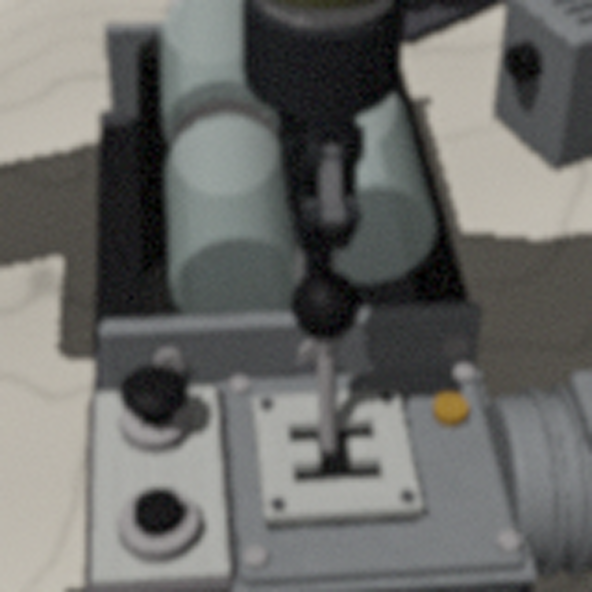

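Request:
drive_tool(
  plan=[
    [[0,-0.4,0,0,0,0,0],[0,-0.4,0,0,0,0,0],[0,-0.4,0,0,0,0,0],[0,-0.4,0,0,0,0,0],[0,-0.4,0,0,0,0,0]],
  ],
)

```text
clock: 4.05
tcp_pos: [0.5946, -0.1178, 0.1663]
orientation: [0.7, 0.102, 0.7, -0.102]
wrist_force: [0.8, 3.8, 3.6]
finger_gap: 0.0002
```

```bash
python3 - <<'E'
from h import *
import cv2
b=env.read_camera("side")[140:300,250:410,::-1]
cv2.imwrite("pics/4.png",cv2.resize(b,None,fx=3.7,fy=3.7,interpolation=cv2.INTER_CUBIC))
info()
E
```

```text
t 4.10 tcp_r mm [ -6.2  37.8 166.2] F_r [0.58 1.75 2.21] gap 0.0001 q [-0.33  0.4   0.01  1.18 -0.   -0.04]
tool axes in roller: [[-0.0, 0.001, 1.0], [-0.001, 1.0, -0.001], [-1.0, -0.001, -0.0]]
```

View pics/4.png

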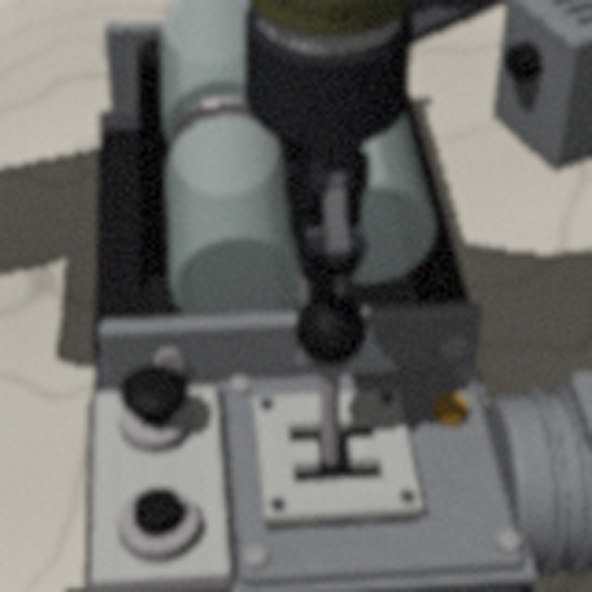

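Knob at about (330,327) in the crop, and the stem is now in the crossway. The push is working.

Request:
drive_tool(
  plan=[
    [[0,-0.4,0,0,0,0,0],[0,-0.4,0,0,0,0,0],[0,-0.4,0,0,0,0,0],[0,-0.4,0,0,0,0,0],[0,-0.4,0,0,0,0,0]],
  ],
)

```text
clock: 4.52
tcp_pos: [0.5886, -0.1371, 0.1662]
orientation: [0.7, 0.102, 0.7, -0.102]
wrist_force: [1.1, 3.7, 1.9]
finger_gap: 0.0
```

Request:
drive_tool(
  plan=[
    [[0,-0.4,0,0,0,0,0],[0,-0.3,0,0,0,0,0],[0,-0.3,0,0,0,0,0],[0,-0.2,0,0,0,0,0],[0,-0.2,0,0,0,0,0]],
  ],
)

```text
clock: 4.93
tcp_pos: [0.5847, -0.1502, 0.166]
orientation: [0.7, 0.102, 0.7, -0.102]
wrist_force: [0.7, 2.1, 0.6]
finger_gap: 0.0002
```

```bash
python3 - <<'E'
from h import *
import cv2
b=env.read_camera("side")[140:300,250:410,::-1]
cv2.imwrite("pics/5.png",cv2.resize(b,None,fx=3.7,fy=3.7,interpolation=cv2.INTER_CUBIC))
info()
for y in(-.027,-.030,-.033,-.035):
  for x in(0,-.005):
    print(y,x,(proj("side",rob([x,y,.1765]))-[250,140])*3.7)
E
```

```text
t 4.98 tcp_r mm [ -6.3   4.5 166. ] F_r [1.01 2.48 1.23] gap -0.0001 q [-0.38  0.39  0.    1.18 -0.   -0.09]
tool axes in roller: [[-0.0, 0.0, 1.0], [-0.0, 1.0, -0.0], [-1.0, -0.0, -0.0]]
-0.027 0 [347.11760046 380.86971222]
-0.027 -0.005 [336.72104411 381.39912712]
-0.03 0 [347.88074636 385.34083984]
-0.03 -0.005 [337.44866304 385.87384983]
-0.033 0 [348.64916834 389.84287904]
-0.033 -0.005 [338.18131443 390.37952126]
-0.035 0 [349.1644079  392.86157027]
-0.035 -0.005 [338.67257034 393.40065487]
```

View pics/5.png

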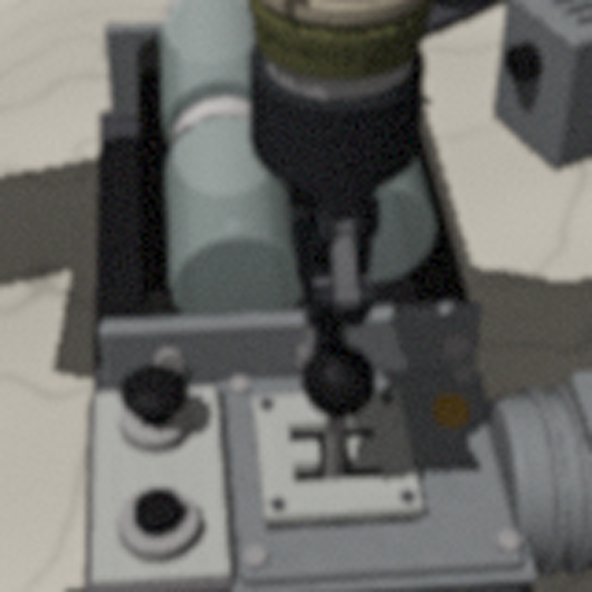

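Knob at crop (339,378), so y ≈ −25 mm. It needs about 5 mm more.

Request:
drive_tool(
  plan=[
    [[0,-0.2,0,0,0,0,0],[0,-0.2,0,0,0,0,0],[0,-0.1,0,0,0,0,0],[0,0,0,0,0,0,0],[0,0,0,0,0,0,0]],
  ],
)

```text
clock: 5.4
tcp_pos: [0.5833, -0.1548, 0.1659]
orientation: [0.699, 0.102, 0.7, -0.102]
wrist_force: [0.1, 1.8, -2.3]
finger_gap: 0.0002
```

```bash
python3 - <<'E'
from h import *
import cv2
b=env.read_camera("side")[140:300,250:410,::-1]
cv2.imwrite("pics/6.png",cv2.resize(b,None,fx=3.7,fy=3.7,interpolation=cv2.INTER_CUBIC))
info()
E
```

```text
t 5.45 tcp_r mm [ -6.3  -0.  166. ] F_r [-0.6   2.76 -1.51] gap -0.0002 q [-0.39  0.39  0.    1.18 -0.   -0.1 ]
tool axes in roller: [[-0.001, 0.0, 1.0], [0.0, 1.0, -0.0], [-1.0, 0.0, -0.001]]
```

View pics/6.png

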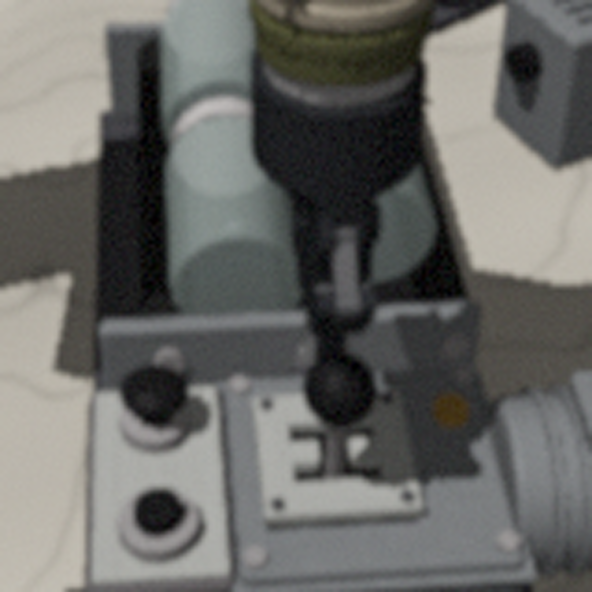

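Request:
drive_tool(
  plan=[
    [[0,0.8,0,0,0,0,0],[0,1.2,0,0,0,0,0],[0,0,-2.0,0,0,0,0],[0,0,-2.0,0,0,0,0],[0,0,-1.0,0,0,0,0]],
  ],
)

```text
clock: 5.87
tcp_pos: [0.5397, -0.1197, 0.1663]
orientation: [0.699, 0.102, 0.7, -0.102]
wrist_force: [0.1, 0.9, 0.3]
finger_gap: -0.0003
```

Request:
drive_tool(
  plan=[
    [[0,-1.2,0,0,0,0,0],[0,-1.5,0,0,0,0,0],[0,-1.5,0,0,0,0,0],[0,-0.9,0,0,0,0,0],[0,0,0,0,0,0,0]],
  ],
)

```text
clock: 6.28
tcp_pos: [0.527, -0.172, 0.1665]
orientation: [0.7, 0.102, 0.699, -0.103]
wrist_force: [0.2, 0.0, 0.4]
finger_gap: -0.0001
```

```bash
python3 - <<'E'
from h import *
import cv2
b=env.read_camera("side")[140:300,250:410,::-1]
cv2.imwrite("pics/7.png",cv2.resize(b,None,fx=3.7,fy=3.7,interpolation=cv2.INTER_CUBIC))
info()
E
```

```text
t 6.33 tcp_r mm [-55.6 -31.7 166.4] F_r [-0.92  0.07 -0.27] gap 0.0 q [-0.46  0.3  -0.13  1.14  0.   -0.17]
tool axes in roller: [[0.001, 0.002, 1.0], [-0.0, 1.0, -0.002], [-1.0, -0.0, 0.001]]
```

View pics/7.png

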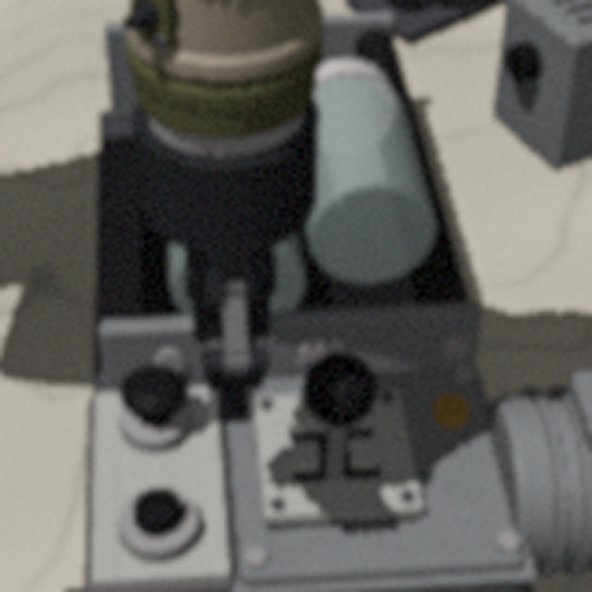

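Request:
drive_tool(
  plan=[
    [[0,0,0.7,0,0,0,0],[0,0,0.5,0,0,0,0],[0,0,0.4,0,0,0,0],[0,0,0.4,0,0,0,0],[0,0,0.4,0,0,0,0]],
  ],
)

```text
clock: 6.75
tcp_pos: [0.5503, -0.1768, 0.1661]
orientation: [0.7, 0.102, 0.7, -0.102]
wrist_force: [-2.2, 0.1, 0.7]
finger_gap: 0.0003
```

Request:
drive_tool(
  plan=[
    [[0,0,0.4,0,0,0,0],[0,0,0.4,0,0,0,0],[0,0,0.4,0,0,0,0],[0,0,0.4,0,0,0,0],[0,0,0.4,0,0,0,0]],
  ],
)

```text
clock: 7.17
tcp_pos: [0.5691, -0.1828, 0.1663]
orientation: [0.7, 0.102, 0.7, -0.102]
wrist_force: [-2.1, 0.7, 2.3]
finger_gap: 0.0002
```

```bash
python3 - <<'E'
from h import *
import cv2
b=env.read_camera("side")[140:300,250:410,::-1]
cv2.imwrite("pics/8.png",cv2.resize(b,None,fx=3.7,fy=3.7,interpolation=cv2.INTER_CUBIC))
info()
for x in(.015,.02,.035,.0386): print(x,(proj("side",rob([x,-.03,.03+np.sqrt(.15**2-x*x-.03**2)]))-[250,140])*3.7)
E
```

```text
t 7.22 tcp_r mm [-11.1 -31.  166.3] F_r [-1.01  0.95  2.21] gap -0.0002 q [-0.45  0.38 -0.01  1.17  0.   -0.16]
tool axes in roller: [[0.001, -0.0, 1.0], [0.0, 1.0, 0.0], [-1.0, 0.0, 0.001]]
0.015 [379.09391933 384.18774893]
0.02 [389.41703151 384.54769723]
0.035 [420.11093802 387.19398135]
0.0386 [427.40478224 388.18672964]
```

View pics/8.png

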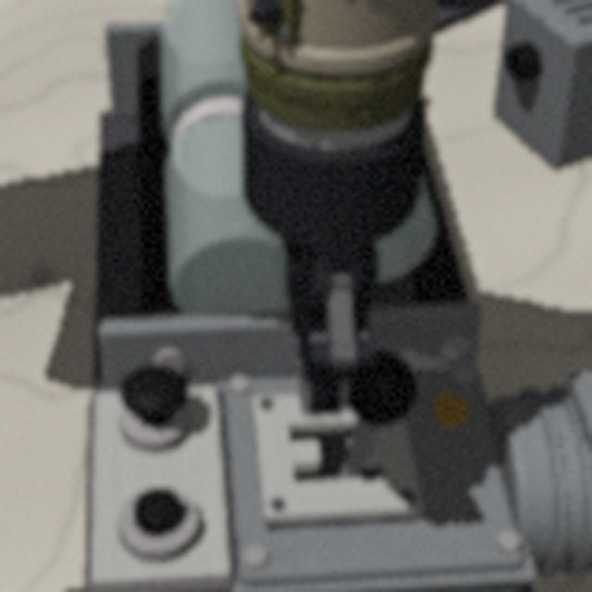

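Knob at crop (383,387), x ≈ +17 mm, in the right slot moving forward. About 22 mm remain.

Request:
drive_tool(
  plan=[
    [[0,0,0.4,0,0,0,0],[0,0,0.4,0,0,0,0],[0,0,0.4,0,0,0,0],[0,0,0.4,0,0,0,0],[0,0,0.2,0,0,0,0]],
  ],
)

```text
clock: 7.63
tcp_pos: [0.5863, -0.1878, 0.1656]
orientation: [0.699, 0.102, 0.7, -0.102]
wrist_force: [-1.8, 2.7, -2.4]
finger_gap: -0.0001
```

Request:
drive_tool(
  plan=[
    [[0,0,0.1,0,0,0,0],[0,0,0.1,0,0,0,0],[0,0,0.1,0,0,0,0],[0,0,0,0,0,0,0],[0,0,0,0,0,0,0]],
  ],
)

```text
clock: 8.05
tcp_pos: [0.5886, -0.1887, 0.166]
orientation: [0.699, 0.102, 0.7, -0.102]
wrist_force: [-2.6, 1.6, -2.5]
finger_gap: 0.0002
```

```bash
python3 - <<'E'
from h import *
import cv2
b=env.read_camera("side")[140:300,250:410,::-1]
cv2.imwrite("pics/9.png",cv2.resize(b,None,fx=3.7,fy=3.7,interpolation=cv2.INTER_CUBIC))
info()
E
```

```text
t 8.10 tcp_r mm [  8.5 -31.  166.1] F_r [-4.45  0.68 -2.22] gap -0.0004 q [-0.44  0.42  0.04  1.19 -0.   -0.15]
tool axes in roller: [[-0.001, 0.0, 1.0], [0.0, 1.0, -0.0], [-1.0, 0.0, -0.001]]
```

View pics/9.png

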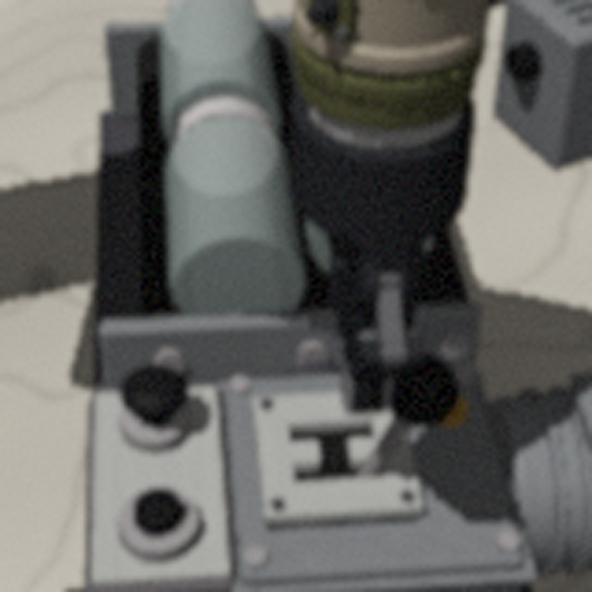

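Request:
drive_tool(
  plan=[
    [[0,0,0.1,0,0,0,0],[0,0,0,0,0,0,0],[0,0,0.1,0,0,0,0],[0,0,0,0,0,0,0],[0,0,0,0,0,0,0]],
  ],
)

```text
clock: 8.52
tcp_pos: [0.5896, -0.1891, 0.1659]
orientation: [0.699, 0.102, 0.701, -0.102]
wrist_force: [-6.0, 2.4, -1.4]
finger_gap: -0.0001
```

```bash
python3 -c "
from h import *
info()"
```

```text
t 8.52 tcp_r mm [  9.5 -31.  165.9] F_r [-6.46  0.6  -1.44] gap -0.0001 q [-0.44  0.43  0.05  1.2  -0.   -0.15]
tool axes in roller: [[-0.003, 0.0, 1.0], [-0.0, 1.0, -0.0], [-1.0, -0.0, -0.003]]
```

Request:
drive_tool(
  plan=[
    [[0,0,0.1,0,0,0,0],[0,0,0,0,0,0,0],[0,0,0.1,0,0,0,0],[0,0,0,0,0,0,0],[0,0,0,0,0,0,0]],
  ],
)

```text
clock: 8.93
tcp_pos: [0.5902, -0.1893, 0.1658]
orientation: [0.698, 0.102, 0.702, -0.102]
wrist_force: [-10.7, 2.7, -1.0]
finger_gap: -0.0002
```

```bash
python3 -c "
from h import *
info()"
```

```text
t 8.93 tcp_r mm [ 10.1 -31.  165.8] F_r [-11.01  -0.42  -0.99] gap -0.0002 q [-0.44  0.43  0.05  1.2  -0.   -0.15]
tool axes in roller: [[-0.005, 0.0, 1.0], [-0.0, 1.0, -0.0], [-1.0, -0.0, -0.005]]
```

Request:
drive_tool(
  plan=[
    [[0,0,-0.5,0,0,0,0],[0,0,-1.5,0,0,0,0],[0,0,-2.5,0,0,0,0],[0,0,-2.5,0,0,0,0],[0,-0.3,-2.0,0,0,0,0]],
  ],
)

```text
clock: 9.35
tcp_pos: [0.5062, -0.1673, 0.1674]
orientation: [0.701, 0.101, 0.698, -0.102]
wrist_force: [-0.3, 0.1, -0.1]
finger_gap: -0.0002
```

Request:
drive_tool(
  plan=[
    [[0,-0.2,-1.2,0,0,0,0],[0,0,-0.5,0,0,0,0],[0,0,0,0,0,0,0],[0,0,0,0,0,0,0],[0,0,0,0,0,0,0]],
  ],
)

```text
clock: 9.77
tcp_pos: [0.4904, -0.1649, 0.1668]
orientation: [0.701, 0.102, 0.699, -0.102]
wrist_force: [0.7, -0.4, 0.1]
finger_gap: -0.0
```

```bash
python3 - <<'E'
from h import *
import cv2
b=env.read_camera("side")[140:300,250:410,::-1]
cv2.imwrite("pics/10.png",cv2.resize(b,None,fx=3.7,fy=3.7,interpolation=cv2.INTER_CUBIC))
info([-.0935,-.036,.115],90)
for x in(.036,.0375,.0386,.04): print(x,(proj("side",rob([x,-.03,.03+np.sqrt(.15**2-x*x-.03**2)]))-[250,140])*3.7)
E
```

```text
t 9.82 tcp_r mm [-92.7 -36.1 166.6] F_r [-0.61 -0.25 -0.21] gap 0.0001 q [-0.48  0.23 -0.23  1.11  0.   -0.19]
tool axes in roller: [[0.002, -0.0, 1.0], [-0.0, 1.0, 0.0], [-1.0, -0.0, 0.002]]
shift cm [ 5.16  0.01 -0.08]
turn [0.01 0.1  0.01]
turn [-1.7999e+02 -2.0000e-02  1.5000e-01]
0.036 [422.14013375 387.45559633]
0.0375 [425.17944722 387.86839467]
0.0386 [427.40478224 388.18672964]
0.04 [430.2326427  388.61110244]
```

View pics/10.png

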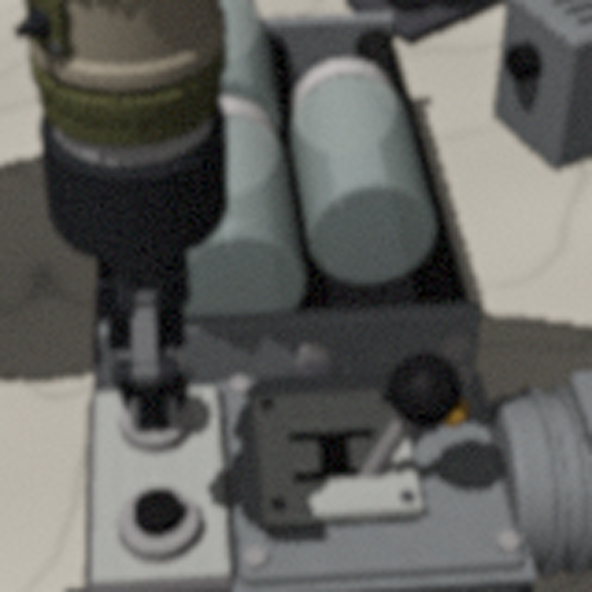

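Request:
drive_tool(
  plan=[
    [[1.2,0,0,0,0,0,0],[1.3,0,0,0,0,0,0],[1.2,0,0,0,0,0,0],[0.8,0,0,0,0,0,0],[0.3,0,0,0,0,0,0]],
  ],
)

```text
clock: 10.23
tcp_pos: [0.4887, -0.164, 0.1168]
orientation: [0.699, 0.102, 0.7, -0.102]
wrist_force: [0.1, 0.6, -0.9]
finger_gap: 0.0
```

Request:
drive_tool(
  plan=[
    [[0.2,0,0,0,0,0,0],[0.2,0,0,0,0,0,0],[0.2,0,0,0,0,0,0],[0.1,0,0,0,0,0,0],[0.1,0,0,0,0,0,0]],
  ],
)

```text
clock: 10.65
tcp_pos: [0.4892, -0.1643, 0.1106]
orientation: [0.7, 0.102, 0.699, -0.102]
wrist_force: [0.1, 0.8, -0.6]
finger_gap: -0.0001
```

```bash
python3 - <<'E'
from h import *
import cv2
b=env.read_camera("side")[140:300,250:410,::-1]
cv2.imwrite("pics/11.png",cv2.resize(b,None,fx=3.7,fy=3.7,interpolation=cv2.INTER_CUBIC))
info()
E
```

```text
t 10.70 tcp_r mm [-94.  -36.  110.4] F_r [-0.17 -0.24  0.16] gap 0.0002 q [-0.48  0.27 -0.32  0.98  0.   -0.19]
tool axes in roller: [[0.0, -0.0, 1.0], [0.0, 1.0, 0.0], [-1.0, 0.0, 0.0]]
```

View pics/11.png

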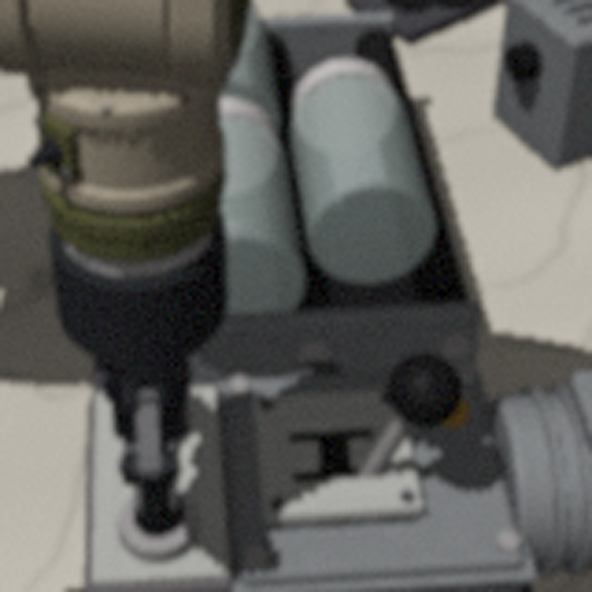

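Request:
drive_tool(
  plan=[
    [[0.2,0,0,0,0,0,0],[0.2,0,0,0,0,0,0],[0.2,0,0,0,0,0,0],[0.2,0,0,0,0,0,0],[0.1,0,0,0,0,0,0]],
  ],
)

```text
clock: 11.12
tcp_pos: [0.4892, -0.1643, 0.1015]
orientation: [0.7, 0.102, 0.699, -0.102]
wrist_force: [-0.2, -0.5, 8.2]
finger_gap: 0.0001
```

Request:
drive_tool(
  plan=[
    [[0.1,0,0,0,0,0,0],[0,0,0,0,0,0,0],[0.1,0,0,0,0,0,0],[0,0,0,0,0,0,0],[0,0,0,0,0,0,0]],
  ],
)

```text
clock: 11.53
tcp_pos: [0.4892, -0.1644, 0.1014]
orientation: [0.7, 0.102, 0.699, -0.102]
wrist_force: [-4.9, 2.5, 17.0]
finger_gap: -0.0
```

Hard stop: 17 N at z = 0.1014, so the button is fully in. I'll release it and retreat.

Request:
drive_tool(
  plan=[
    [[-0.3,0,0,0,0,0,0],[-0.4,0,0,0,0,0,0],[-0.8,0,0,0,0,0,0],[-1.5,0,0,0,0,0,0],[-2.0,0,0,0,0,0,0]],
  ],
)

```text
clock: 11.95
tcp_pos: [0.4875, -0.1635, 0.1484]
orientation: [0.698, 0.103, 0.701, -0.102]
wrist_force: [0.7, 0.5, -0.2]
finger_gap: 0.0001
```

Request:
drive_tool(
  plan=[
    [[-2.5,0,0,0,0,0,0],[-2.5,0,0,0,0,0,0],[-2.5,0,0,0,0,0,0],[0,3.0,0,0,0,0,0],[0,3.0,0,0,0,0,0]],
  ],
)

```text
clock: 12.37
tcp_pos: [0.507, -0.1076, 0.2263]
orientation: [0.701, 0.103, 0.698, -0.104]
wrist_force: [0.3, 0.4, -1.1]
finger_gap: 0.0002
```

Request:
drive_tool(
  plan=[
    [[0,3.0,0,0,0,0,0],[0,3.0,0,0,0,0,0],[0,3.0,0,0,0,0,0],[0,3.0,0,0,0,0,0],[0,3.0,0,0,0,0,0]],
  ],
)

```text
clock: 12.78
tcp_pos: [0.5487, 0.0386, 0.2242]
orientation: [0.699, 0.102, 0.7, -0.102]
wrist_force: [-0.4, 0.1, 0.4]
finger_gap: 0.0
```

Request:
drive_tool(
  plan=[
    [[0,3.0,0,0,0,0,0],[0,2.0,0,0,0,0,0],[0,1.0,0,0,0,0,0],[0,0,0,0,0,0,0],[0,0,0,0,0,0,0]],
  ],
)

```text
clock: 13.2
tcp_pos: [0.5656, 0.0944, 0.224]
orientation: [0.699, 0.102, 0.7, -0.102]
wrist_force: [0.5, 0.3, 0.3]
finger_gap: -0.0
```

```bash
python3 - <<'E'
from h import *
import cv2
a=env.read_camera("top")[140:300,330:450,::-1];b=env.read_camera("side")
cv2.imwrite("pics/12s.png",b[:,:,::-1]);b=b[190:310,255:415,::-1]
a=cv2.resize(a,None,fx=3,fy=3,interpolation=cv2.INTER_CUBIC);b=cv2.resize(b,None,fx=2.7,fy=2.7,interpolation=cv2.INTER_CUBIC)
c=np.zeros((480,a.shape[1]+b.shape[1],3),np.uint8);c[:,:360]=a;c[:b.shape[0],360:]=b
cv2.imwrite("pics/12.png",c)
info()
E
```

```text
t 13.30 tcp_r mm [-94.2 232.8 224.2] F_r [ 0.35  0.58 -0.21] gap 0.0002 q [ 0.02  0.31  0.03  1.29 -0.    0.31]
tool axes in roller: [[-0.001, 0.001, 1.0], [-0.001, 1.0, -0.001], [-1.0, -0.001, -0.001]]
```

View pics/12.png

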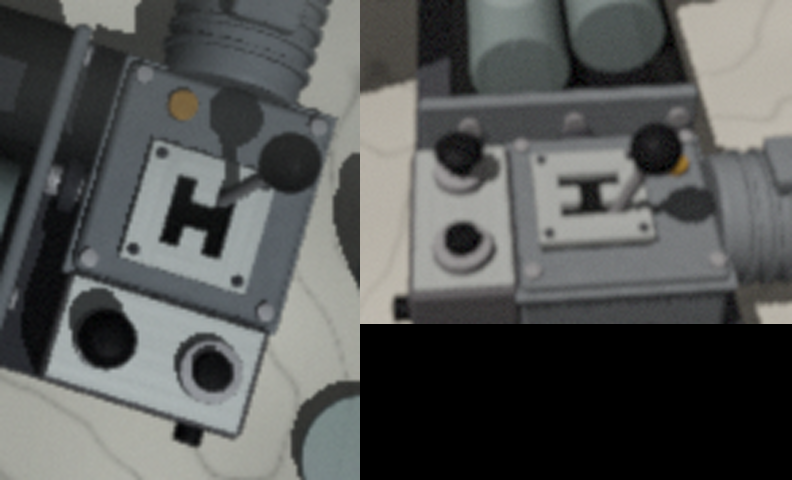

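View pics/12s.png

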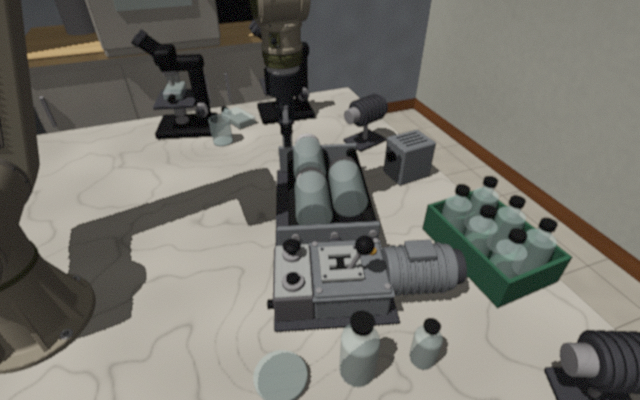

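Both views are clear. The lever is in the far right slot (knob top (426,194), side (365,245)), the start button is up, and the bottles and dish haven't moved. I'll triangulate the knob once more as a check.

```bash
python3 - <<'E'
from h import *
x,r=tri((364.6,244.8),(426.0,193.3)); print(1e3*tor(x),r)
E
```

```text
[ 37.69361904 -29.34272225 171.63922418] [np.float64(0.0006116608458914983), np.float64(0.0006116608458915614)]
```

```bash
python3 -c "
from workcell import env
print(env.hand_in())"
```

```text
the job is handed in; nothing more can be done
None
```

The lever is home in the third slot, and the start button was pressed fully in afterwards and is back up. I handed the job in at about 13.3 s.

- **Lever:** At the start it stood in the left slot, within a few mm of neutral, so it needed no separate push to neutral. With the fingers shut, I pushed the knob across to the right and then forward. It hit the slot end at about 11 N.
- **Start button:** I pressed it only after that, down to its hard stop at 17 N with the fingertips at z = 101.4 mm. I then let it up and moved the arm clear.
- **Last checks:** The knob measured (37.7, −29.3, 171.6) mm in the roller's frame, about +0.26 rad forward, so it is home in the far right slot. The pictures show the start button up, the stop button untouched, and the bottles and dish where they stood. The robot was touching nothing, and no check disagreed.

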